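Close the cutter carrier and hold its snap cover down

TASK

Close up the cutter carrier for dispatch: swing the red retaining bar down over the cutters until it lies in its catch, and only then set the blue cover on the carrier between the yellow corner guides, handle up, and press it down until both black spring catches snap over it. Finish while still pressing: keep the gripper pushing the cover firmly down onto its rubber seal, with about 10 N, and do not let go. Leave the two steel pins, the jar and the cup where they stand.

Things in the scene. Friction and masses are not known exactly. Their poses are not given: they have to be found in the camera images.
- case_seat (a point): Carrier, fixed, yaw varies: grey base 110 mm (x) by 200 mm (y) by 14 mm, four cutters lying in it. This point: its middle, at the top of the free rubber seal, 38 mm above the table, where the middle of the cover's underside comes to lie. x across the carrier, y along it (bar's hinge at -y, catch lugs at +y), z up.
- guides (a point): Middle of the carrier at the top of its four yellow corner guides, 62 mm above the table; axes as the carrier. They leave the cover 2 mm of play on each side; above 50 mm over the table they flare out by 7 mm. They stand only at the corners: more than 28 mm from the middle in x and more than 50 mm in y.
- catch_l: Black spring catch at the carrier's +y end; origin: axis of its round nose (radius 10 mm, 40 mm wide in x), 77 mm from the carrier's middle, 51 mm above the table. The nose sticks 3 mm in over the cover's edge and yields outwards (y) as the cover is pressed past it.
- catch_r: The same at the -y end. The cover's edges meet the noses with its underside 20 mm above its home; resistance builds to roughly 12 N at 17 mm, then drops away to little by 11 mm; from 7 mm the noses draw the cover home, with up to 7 N, and hold its edges.
- seal: Two black rubber seal strips, 10 mm by 110 mm, 36 mm either side of the carrier's middle; the cover rests on them. Origin: middle of the carrier at their top face, x y z as the carrier. They yield about 1 mm for 3 N, at most 4 mm.
- bar (a joint): Hinge angle of the red retaining bar: 0 = lying level in its catch (closed, a hard stop), about 1.57 = standing upright, larger = leaning outwards over the -y end of the carrier. The hinge is stiff enough for the bar to stay wherever it is left; about 0.5 N at its tip moves it.
- bar_hinge (a point): Hinge axis of the red bar, 58 mm from the carrier's middle towards its -y, 30 mm above the table. The axes turn with the bar: x is the hinge axis (parallel to the carrier's x), y runs along the bar to its tip, z is the bar's upper or outer face, on which to push to close it.
- bar_tip (a point): Free end of the red bar, 117 mm from the hinge; the bar is 14 mm wide and 6 mm thick. Closed, its tip lies between two steel lugs at the carrier's +y end, its top face 33 mm above the table.
- cover: Snap cover, loose, 0.14 kg: blue plate 90 mm (its x) by 140 mm (its y) by 6 mm, with a white handle rib standing upright in the middle of its top, 18 mm thick in x, 70 mm long in y, from 6 to 42 mm above the underside. It lies flat on the table, handle up. Origin: middle of its underside. It fits either way round, its y along the carrier's y.
- cover_base (a point): Middle of the cover's underside; axes as the cover.
- cover_grip (a point): Middle of the cover's white handle rib, 30 mm above the underside; axes as the cover: grip across x.
- pin_a: Standing steel pin, 20 mm diameter, 45 mm high; origin: centre of its foot. Not to be disturbed.
- pin_b: Standing steel pin, 24 mm diameter, 40 mm high; origin: centre of its foot. Not to be disturbed.
- jar: Amber jar with white cap, 44 mm diameter, 60 mm high; origin: centre of its foot. Not to be disturbed.
- cup: Green cup, 60 mm diameter, 70 mm high; origin: centre of its foot. Not to be disturbed.
Mind the look-alikes: they are no part of the job. What is shaped like the cover but pink is not meant. There is more than one size of the part that bears case_seat; the job needs the larger.

How it is judged (in metres and radians):
On the way, in this order (a step that is already met when the one before it is completed fails the run):
1. the red bar lies in its catch (within 0.07 rad of level) while the cover is still off the carrier (value of joint bar below 0.07 rad and distance between cover_base and case_seat above 0.04 m), for 0.2 s.
2. the cover is snapped home under both catches (z of cover_base in the frame of case_seat between -0.008 and 0.0015 m and horizontal distance between cover_base and case_seat below 0.006 m and angle between the z axis of cover_base and the z axis of case_seat, either way round below 0.04 rad and angle between the y axis of cover_base and the y axis of case_seat, either way round below 0.08 rad and height (world z) of cover_grip above 0.05 m and value of joint bar below 0.07 rad), for 0.2 s.
At the end, for the whole second after the job is handed in: Bar in its catch (within 0.07 rad); cover snapped home, handle up: underside at most 1.5 mm above the free seal, within 6 mm of the middle, level within 0.04 rad, in line within 0.08 rad; fingers still touching it (over 2 N) and pressing it on the seal with more than 4 N (all of step 2 and contact force between cover and seal above 4 N and contact force between cover and the fingers above 2 N); the arm keeps its last pose, push and grip.
It fails at once if a pin, the jar or the cup is moved by more than 20 mm or tipped (distance of any of pin_a, pin_b, jar, cup from where it was at the start of the episode above 0.02 m or angle between any of pin_a, pin_b, jar, cup's own z axis and vertical above 0.3 rad).
It also fails if it takes over 64 s, if anything falls off the work surface, if the arm or the gripper's body presses on something with over 40 N, if the wrist force passes 120 N, or if a joint passes its speed limit or range.

ROBOT

A 7-joint arm with a two-finger parallel gripper is mounted at the origin on the work surface. World frame = base frame: x ahead of the robot, y to its left, z up, the work surface at z = 0. Lengths are in mm, angles in rad, forces in N, time in s.
With the tool pointing down it reaches from about 425 to 875 mm from the base axis. Payload 8.4 kg.
Tool frame: the origin (TCP) lies at the very end of the fingers, on their centre line; the grasp point (between the pads) lies behind it (robot.hold_point_z is the z of the grasp point in the tool frame, in mm); z points along the fingers, y is the direction in which the jaws open and shut (so a half turn about z gives the same grasp; the last joint's range is limited). The gripper opens to 85 mm and grips with 20 to 120 N. Pads are 22 mm wide; open, the fingers measure 114 mm over their backs; the gripper's body (76 mm by 85 mm) begins 54 mm behind the grasp point. The pads swing forward as they close: fully open they stand 13 mm farther back than shut.
Start: joints at [1.044, 0.333, 0.04, 1.465, -0.013, 1.343, -0.059], TCP at [269.641, -591.403, 231.308] pointing down, gripper open.
Joint ranges: [-2.58, 2.58], [-0.38, 2.09], [-1.3, 1.39], [0.25, 2.4], [-1.5, 4.64], [0.08, 2.09], [-2.65, 2.65]. Speed limits (rad/s): [2.22, 2.22, 2.79, 2.79, 3.14, 3.14, 3.14].

INTERFACE

Orientations are given as a rotation vector (axis times angle).
In Python, from workcell import readout, optics, order, models, robot gives the robot as it stands. The module is installed in compiled form; this text tells all that it offers.
- The arm moves only by the tool move_arm, never from a script. Its arguments are lists of equal length, an entry for each row: "xyz": the shift along the tool's x, y, z in mm, a list of three; "yaw": the turn about the tool's z in degrees; "jaw": the opening in per cent of the stroke, from 0 (shut) to 100 (fully open). A call has 1 to 5 rows; each row shifts and turns the commanded pose from where the row before left it, along the tool's axes as they then stand; what a row does not reach is not made up. A row lasts 1/8 s, in which the tool goes at most 62.5 mm and 10.7 degrees, less where a joint would pass 70% of its speed; a pose out of reach is approached as far as the arm can. A call is refused whole if a number of a shift passes 62.5 or a number of a turn 10.7, either way. A call with a gripper value outside its range is refused whole. The fingers move at their own pace and stop on an object; the grip force is fixed at half the most. Time passes only in rows, so rows that do not move let the fingers close. It gives the time, the measured TCP pose, the force and the opening at its end, in the units of the state.
- readout.state(): the state, without advancing time (a new reading comes with each control period).
- optics.snapshot(name): name is "scene" or "top" or "wrist"; returns (picture, depth): 420x560x3 uint8, blue, green, red; 420x560 float32, mm along the optical axis (not along the pixel's ray), 0 where there is no reading.
- optics.camera_params(name): a dict with "camera_matrix" (3x3 intrinsics, pixels), "extrinsics" (4x4, takes a point from world to camera coordinates); the wrist camera has in their place "tool_from_camera" (4x4, takes a point from camera to tool coordinates, whose origin is the TCP and whose axes are the flange's). Camera axes: x right, y down, z forward; pixel columns grow to the right and rows downward; lengths in mm; the calibration is good to about 2 mm. A picture is of the moment at which its call begins: read the wrist's pose just before it. camera_params takes no time and is no camera call.
- order.sign_off(): hands the job in, once; it reports no verdict.
Trained networks look in the newest picture that a camera, given by its name, has taken for a name from the list of things; names that differ only in an ending like _2 or _b are one class to them, and where a whole thing is asked for, a point or a joint stands for the part that bears it (a point fixed in the world has none). Each returns a list of dicts, best first, with "confidence" (0 to 1); they miss things now and then, are a little off and sometimes report something else, mostly with a low value. They report only what shows in the picture. A call takes as long as a camera call. They do not tell look-alikes from the thing itself.
- models.find_in(query, camera): "pixel" ([column, row] in pixels, amid what is visible of it).
- models.outline_of(query, camera): "pixels" (420x560 bool, what is visible of it) and "pixel" ([column, row] in pixels, amid what is visible of it).
- models.landmark_of(query, camera): "pixel" ([column, row] in pixels: a listed point, or the origin of a listed thing).
The state is a dict: "clock": time; "joint_pos": joint angles; "joint_vel": joint speeds; "joint_torque": joint torques, N m; "tool_pos": TCP position; "eef_rot": TCP orientation; "wrist_force": force on the tool from outside, world axes, zero at the start; "wrist_torque": the same for the moment, N m; "finger_gap": finger opening in mm.
Only numpy, scipy, OpenCV 4.12 (cv2) and the standard library are available. Lean on these libraries where they do the work, as an engineer would, in place of code of your own. Each camera call takes 0.05 s, during which the arm holds its last target.

## Working session

There is one attempt and no reset: what is moved stays moved. The work goes in short steps, Python scripts to look and compute and a tool call to move; the robot and the scene stay as the last step left them, time stands still between calls to the robot, and variables do not carry over. Pictures are saved under pics/ and viewed, and the job is handed in when it is done.

Besides the shell and the picture viewer there is one more tool, called after "Call:" as name(argument=value, ...) on one line, values as JSON. move_arm: Moves the arm, as the interface text tells. Its arguments: {"type":"object","properties":{"xyz":{"type":"array"},"yaw":{"type":"array"},"jaw":{"type":"array"}},"required":["xyz","yaw","jaw"]}

```bash
mkdir -p pics; python3 - <<'E'
from workcell import readout, optics, robot
import cv2
for n in ("scene","top"):
    p,d=optics.snapshot(n); cv2.imwrite(f"pics/{n}0.png",p)
    c=optics.camera_params(n); print(n,c["camera_matrix"],c["extrinsics"])
print(optics.camera_params("wrist")["tool_from_camera"], robot.hold_point_z)
s=readout.state();print(s["clock"],s["tool_pos"],s["eef_rot"],s["wrist_force"],s["finger_gap"])
E
```

```text
scene [[414.49105233   0.         282.52135265]
 [  0.         414.49105233 212.52860306]
 [  0.           0.           1.        ]] [[-1.03018786e-01  9.94677632e-01  1.88094749e-03  6.51871565e+01]
 [ 7.05229569e-01  7.43739339e-02 -7.05067211e-01 -3.30946158e+02]
 [-7.01454478e-01 -7.13086684e-02 -7.09137991e-01  1.19603499e+03]
 [ 0.00000000e+00  0.00000000e+00  0.00000000e+00  1.00000000e+00]]
top [[473.36116551   0.         291.87309468]
 [  0.         473.36116551 205.73188837]
 [  0.           0.           1.        ]] [[ 7.96519660e-03 -9.99405438e-01  3.35458745e-02 -2.75306437e+01]
 [-9.89383174e-01 -1.27446633e-02 -1.44770539e-01  5.42796196e+02]
 [ 1.45111995e-01 -3.20365980e-02 -9.88896438e-01  9.19428092e+02]
 [ 0.00000000e+00  0.00000000e+00  0.00000000e+00  1.00000000e+00]]
[[-1.39296726e-03 -9.63204390e-01 -2.68766372e-01  6.79165071e+01]
 [ 9.99998759e-01 -1.53947951e-03  3.34371773e-04  5.03313713e-01]
 [-7.35828682e-04 -2.68765572e-01  9.63205339e-01 -1.42517884e+02]
 [ 0.00000000e+00  0.00000000e+00  0.00000000e+00  1.00000000e+00]] -18.700000000000003
0.1 [ 269.45930905 -591.04369974  230.49204501] [-3.06857023e+00 -6.66567616e-01  6.49264548e-04] [ 0.9704249   0.22495998 -0.028876  ] 85.57633619950239
```

View pics/scene0.png

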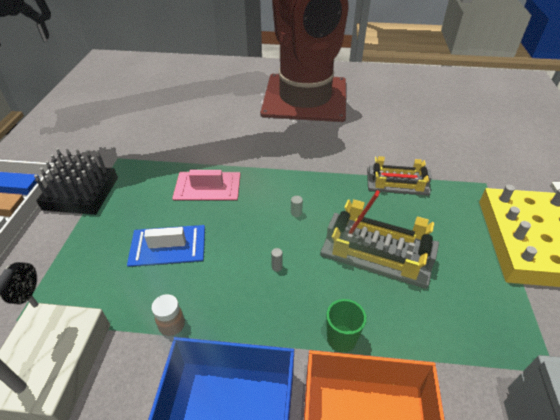

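View pics/top0.png

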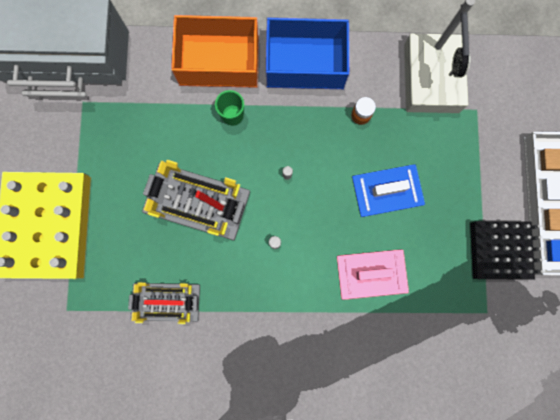

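The scene view shows the blue cover at (167,245), the large carrier at (380,240) with the red bar raised, and the hinge at its left end. The pink and small look-alikes sit nearer the base. Next I measure poses.

```bash
cat > h.py <<'E'
import numpy as np, cv2
from workcell import readout, optics, models
from scipy.spatial.transform import Rotation as R
def cloud(n,d,T=None):
    c=optics.camera_params(n);K=c["camera_matrix"]
    v,u=np.mgrid[0:420,0:560]
    P=np.stack([(u-K[0,2])/K[0,0]*d,(v-K[1,2])/K[1,1]*d,d],-1)
    M=np.linalg.inv(c["extrinsics"]) if T is None else T@c["tool_from_camera"]
    return P@M[:3,:3].T+M[:3,3]
def tool(s):
    T=np.eye(4);T[:3,:3]=R.from_rotvec(s["eef_rot"]).as_matrix();T[:3,3]=s["tool_pos"];return T
def ray(n,px,z,T=None):
    c=optics.camera_params(n);K=c["camera_matrix"]
    M=np.linalg.inv(c["extrinsics"]) if T is None else T@c["tool_from_camera"]
    r=M[:3,:3]@np.array([(px[0]-K[0,2])/K[0,0],(px[1]-K[1,2])/K[1,1],1.]);o=M[:3,3]
    return o+r*(z-o[2])/r[2]
E
python3 - <<'E'
from h import *
np.set_printoptions(precision=1,suppress=True)
ctr={}
for n in ("top","scene"):
    p,d=optics.snapshot(n);X=cloud(n,d);h=cv2.cvtColor(p,cv2.COLOR_BGR2HSV);H,S,V=h[...,0],h[...,1],h[...,2]
    ok=d>0
    x,y,z=X[...,0],X[...,1],X[...,2]
    print(n,"table z",np.median(z[ok&(H>65)&(H<85)&(S>100)]))
    blue=(H>105)&(H<125)&(S>130)&ok&(z<30)
    nl,lab,st,ce=cv2.connectedComponentsWithStats(blue.astype(np.uint8))
    for i in range(1,nl):
        if st[i,4]>300: 
            m=lab==i;print("blue",st[i],np.median(X[m],0)); 
            r=cv2.minAreaRect(X[m][:,:2].astype(np.float32));print(r)
    yel=(H>22)&(H<32)&(S>150)&ok
    ce0=(197,198) if n=="top" else (380,240)
    v,u=np.mgrid[0:420,0:560]; near=(abs(u-ce0[0])<62)&(abs(v-ce0[1])<50)
    m=yel&near&(z>52); print("yel",m.sum()); r=cv2.minAreaRect(X[m][:,:2].astype(np.float32));print(r, np.percentile(z[m],[5,50,95]))
    nl,lab,st,ce=cv2.connectedComponentsWithStats((yel&near&(z>45)).astype(np.uint8))
    for i in range(1,nl):
        if st[i,4]>8: q=X[lab==i];print(" g",st[i,4],ce[i],q.mean(0),q.min(0),q.max(0))
    red=((H<8)|(H>172))&(S>150)&ok&near&(z>20)&(u>0)
    q=X[red];print("red",len(q)); 
    if len(q):
        o=np.argsort(q[:,2]);print(q[o[:15]].mean(0),q[o[-15:]].mean(0))
    for k in ("case_seat","guides","catch_l","catch_r","bar_hinge","bar_tip","cover_base","cover_grip","pin_a","pin_b","jar","cup"):
        for e in models.landmark_of(k,n)[:3]:
            zz=dict(case_seat=38,guides=62,catch_l=51,catch_r=51,bar_hinge=30,cover_grip=30).get(k,0)
            a=e["pixel"];print(k,round(e["confidence"],2),np.array(a),ray(n,a,zz), X[int(a[1]),int(a[0])])
s=readout.state();print(s["clock"])
E
```

```text
top table z 0.49656150443280467
blue [ 269   31   74   41 2844] [893.  -49.4   5.5]
((885.7285766601562, -49.40495300292969), (160.91680908203125, 83.62828063964844), 89.44202423095703)
blue [267  82  78   7 377] [810.1 -50.3  17.3]
((809.6943969726562, -50.236839294433594), (166.89175415039062, 5.321711540222168), 89.96597290039062)
blue [ 352  165   73   52 2051] [ 577.5 -224.2    6.4]
((585.121826171875, -228.4476318359375), (89.68206024169922, 142.91293334960938), 11.528058052062988)
yel 404
((554.9535522460938, 176.86865234375), (162.4798126220703, 113.61640167236328), 73.76351928710938) [53.1 59.4 64. ]
 g 141 [166.3 166. ] [617.6 230.3  56.7] [603.5 210.   45.5] [627.6 245.3  65.7]
 g 105 [231.9 185. ] [580.7  98.7  58.1] [560.1  86.1  46.1] [594.2 113.4  64.4]
 g 129 [151.  208.4] [531.7 256.   57. ] [516.2 239.1  46.1] [550.2 266.4  65.1]
 g 95 [217.6 229.8] [490.6 124.2  58.9] [482.  107.9  47.6] [504.7 142.7  65. ]
red 188
[538.8 121.3  37.6] [547.6 152.1 143.1]
case_seat 0.96 [162.4 301.1] [351.6 229.8  38. ] [350.9 234.7  20.6]
case_seat 0.93 [195.5 195. ] [562.8 173.4  
[... 3943 characters left out ...]
.    30. ] [ 592.1 -224.4   34.5]
cover_grip 0.71 [203.6 178.2] [ 414.3 -194.6   30. ] [ 417.8 -194.6   33.5]
cover_grip 0.7 [380.2 239. ] [551.  175.3  30. ] [536.8 178.4  14.2]
pin_a 0.8 [274.9 267.6] [615.2 -16.    0. ] [623.4 -16.5  12.4]
pin_a 0.65 [293.  214.9] [475.7   5.6   0. ] [479.5   5.8   6.5]
pin_a 0.3 [349.7 230. ] [506.1 122.5   0. ] [528.3 118.2  23.6]
pin_b 0.8 [274.9 267.6] [615.2 -16.    0. ] [623.4 -16.5  12.4]
pin_b 0.65 [293.  214.9] [475.7   5.6   0. ] [479.5   5.8   6.5]
pin_b 0.3 [349.7 230. ] [506.1 122.5   0. ] [528.3 118.2  23.6]
jar 0.91 [170.6 322.9] [ 746.3 -174.2    0. ] [ 763.8 -163.1   35. ]
cup 0.91 [340.3 339.5] [746.9 105.    0. ] [771.4 100.   46.7]
1.4
```

Poses from the two cameras agree. The carrier is at (555.4,176.4) with its y axis at 74°, the bar is at about 1.3 rad, and the cover is at (585.3,-228.4) with its y axis at 101.5°. I turn the tool to the carrier's axes first: tool x = carrier y, tool y = carrier x.

Call:
move_arm(xyz=[[0,0,0],[0,0,0],[0,0,0],[0,0,0],[0,0,0]], yaw=[-9.9,-9.9,-9.9,-9.9,-9.9], jaw=[0,0,0,0,0])

```text
clock: 2.02
tool_pos: [269.6, -591.4, 231.3]
eef_rot: [2.503, 1.898, 0.0]
wrist_force: [-0.2, -0.4, -0.1]
finger_gap: 0.0
```

```bash
cat >> h.py <<'E'
C=np.array([555.4,176.4]);A=np.radians(74.0)
yc=np.array([np.cos(A),np.sin(A)]);xc=np.array([np.sin(A),-np.cos(A)])
def st():
    s=readout.state();M=tool(s)[:3,:3];d=s["tool_pos"][:2]-C
    print("t%.2f"%s["clock"],"carr x %.1f y %.1f z %.1f"%(d@xc,d@yc,s["tool_pos"][2]),"tool x dir %.1f tilt %.3f"%(np.degrees(np.arctan2(M[1,0],M[0,0])),np.arccos(min(1,-M[2,2]))),"F",np.round(s["wrist_force"],1),"gap %.1f"%s["finger_gap"],"q",np.round(s["joint_pos"],2))
    return s
E
python3 -c "from h import *;st()"
```

```text
t2.02 carr x -63.1 y -816.9 z 231.3 tool x dir 74.3 tilt 0.000 F [-0.2 -0.4 -0.1] gap 0.0 q [ 1.14  0.34 -0.08  1.46  0.03  1.35  0.78]
```

Call:
move_arm(xyz=[[60,5,0],[60,5,0],[60,5,0],[60,5,0],[60,5,0]], yaw=[0,0,0,0,0], jaw=[0,0,0,0,0])

```text
clock: 2.65
tool_pos: [376.8, -308.0, 231.6]
eef_rot: [2.508, 1.89, 0.0]
wrist_force: [0.3, -0.6, 0.8]
finger_gap: -0.1
```

Call:
move_arm(xyz=[[60,5,0],[60,5,0],[60,5,0],[60,5,0],[60,5,0]], yaw=[0,0,0,0,0], jaw=[0,0,0,0,0])

```text
clock: 3.28
tool_pos: [483.5, -26.6, 231.8]
eef_rot: [2.508, 1.89, 0.001]
wrist_force: [1.0, -0.3, 0.2]
finger_gap: 0.4
```

```bash
python3 -c "from h import *;st()"
```

```text
t3.27 carr x -13.2 y -215.0 z 231.8 tool x dir 74.0 tilt 0.001 F [ 1.  -0.3  0.2] gap 0.4 q [ 0.57  0.03 -0.61  1.83  0.02  1.29 -0.32]
```

Call:
move_arm(xyz=[[50,5,0],[50,5,0],[45,3,0],[0,0,30],[0,0,30]], yaw=[0,0,0,0,0], jaw=[0,0,0,0,0])

```text
clock: 3.9
tool_pos: [535.7, 108.2, 170.7]
eef_rot: [2.508, 1.892, 0.001]
wrist_force: [0.2, -0.3, -0.1]
finger_gap: -0.3
```

```bash
python3 - <<'E'
from h import *
s=st()
T=tool(s)
for n in ("wrist","scene"):
    p,d=optics.snapshot(n);cv2.imwrite(f"pics/{n}1.png",p)
    X=cloud(n,d,T if n=="wrist" else None)
    h=cv2.cvtColor(p,cv2.COLOR_BGR2HSV);H,S=h[...,0],h[...,1]
    D=X[...,:2]-C; a=D@xc;b=D@yc
    red=((H<8)|(H>172))&(S>150)&(d>0)&(abs(a)<25)&(abs(b)<70)&(X[...,2]>40)
    q=np.c_[a[red],b[red],X[red][:,2]];print(n,len(q))
    if len(q)>20:
        for lo in range(40,160,20):
            m=(q[:,2]>=lo)&(q[:,2]<lo+20)
            if m.any():print(lo,q[m].mean(0).round(1),q[m][:,0].min().round(1),q[m][:,0].max().round(1))
E
```

```text
t3.90 carr x -0.1 y -71.0 z 170.7 tool x dir 74.1 tilt 0.001 F [ 0.2 -0.3 -0.1] gap -0.3 q [ 0.35  0.24 -0.72  1.77  0.17  1.2  -0.69]
wrist 645
40 [ -0.  -55.7  50.9] -5.3 5.3
60 [ -0.  -49.2  72.6] -5.4 5.2
80 [ -0.3 -43.8  90.7] -5.3 5.1
100 [ -0.  -38.2 109.6] -5.8 5.9
120 [ 1.000e-01 -3.190e+01  1.304e+02] -6.0 6.1
140 [  0.5 -25.9 142.1] -6.0 7.0
scene 153
40 [  5.6 -54.2  51. ] 3.3 7.6
60 [  5.3 -47.6  71.7] -1.2 7.0
80 [  5.8 -41.9  91. ] 4.4 7.2
100 [  6.  -36.  110.9] 2.6 8.2
120 [  5.5 -29.9 130.8] 3.8 8.0
140 [  0.8 -26.7 142.1] -5.8 6.2
```

The wrist view shows the bar centred at carrier x≈0, with an angle of about 1.25 rad. I go down behind it, then sweep along the arc.

Call:
move_arm(xyz=[[0,0,25],[0,0,24],[14,0,0],[14,0,0],[0,0,0]], yaw=[0,0,0,0,0], jaw=[0,0,0,0,0])

```text
clock: 4.62
tool_pos: [544.0, 136.7, 123.9]
eef_rot: [2.506, 1.894, 0.004]
wrist_force: [-0.5, 0.7, -0.1]
finger_gap: -0.2
```

Call:
move_arm(xyz=[[11,0,5],[11,0,5],[8,0,5],[7,0,6],[0,0,0]], yaw=[0,0,0,0,0], jaw=[0,0,0,0,0])

```text
clock: 5.25
tool_pos: [552.9, 170.5, 100.6]
eef_rot: [-2.507, -1.891, 0.001]
wrist_force: [0.2, 0.1, 0.2]
finger_gap: -0.2
```

```bash
python3 - <<'E'
from h import *
s=st()
p,d=optics.snapshot("scene");cv2.imwrite("pics/scene2.png",p[130:310,290:490].repeat(3,0).repeat(3,1))
E
```

```text
t5.25 carr x -0.8 y -6.3 z 100.6 tool x dir 74.1 tilt 0.001 F [0.2 0.1 0.2] gap -0.2 q [ 0.21  0.38 -0.71  1.76  0.28  1.1  -0.87]
```

View pics/scene2.png

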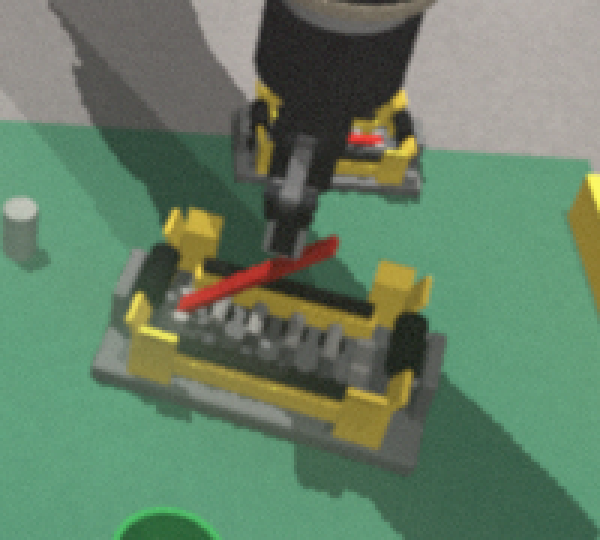

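The bar is being pushed down as planned: fingers at about (285,245), tip at (335,245) in the crop. I continue the arc.

Call:
move_arm(xyz=[[7,0,7],[6,0,7],[5,0,8],[5,0,8],[0,0,0]], yaw=[0,0,0,0,0], jaw=[0,0,0,0,0])

```text
clock: 5.92
tool_pos: [559.1, 192.4, 70.4]
eef_rot: [-2.507, -1.891, 0.002]
wrist_force: [-0.5, 0.3, 0.1]
finger_gap: 0.1
```

Call:
move_arm(xyz=[[3,0,9],[3,0,9],[2,0,8],[1,0,5],[0,0,0]], yaw=[0,0,0,0,0], jaw=[0,0,0,0,0])

```text
clock: 6.55
tool_pos: [561.8, 200.7, 39.8]
eef_rot: [-2.508, -1.891, 0.001]
wrist_force: [0.3, 0.2, 0.5]
finger_gap: 0.6
```

Call:
move_arm(xyz=[[0,0,3],[0,0,2],[0,0,0]], yaw=[0,0,0], jaw=[0,0,0])

```text
clock: 6.92
tool_pos: [562.1, 200.6, 35.3]
eef_rot: [-2.509, -1.891, 0.0]
wrist_force: [0.3, -0.3, 0.1]
finger_gap: -0.2
```

```bash
python3 -c "from h import *;st()"
```

```text
t6.92 carr x -0.2 y 25.1 z 35.3 tool x dir 74.0 tilt 0.000 F [ 0.3 -0.3  0.1] gap -0.2 q [ 0.12  0.5  -0.67  1.77  0.36  1.   -0.97]
```

Call:
move_arm(xyz=[[0,0,2],[0,0,2],[0,0,0]], yaw=[0,0,0], jaw=[0,0,0])

```text
clock: 7.3
tool_pos: [562.5, 200.7, 32.6]
eef_rot: [2.508, 1.89, 0.0]
wrist_force: [-4.5, -3.2, 13.2]
finger_gap: 0.1
```

```bash
python3 -c "from h import *;st()"
```

```text
t7.30 carr x 0.1 y 25.3 z 32.6 tool x dir 74.0 tilt 0.001 F [-4.5 -3.2 13.2] gap 0.1 q [ 0.12  0.5  -0.67  1.77  0.36  1.   -0.97]
```

Hard stop is reached at z≈32.6 with 13 N, so the bar is closed. I lift off, move towards the cover and check the bar.

Call:
move_arm(xyz=[[0,0,-40],[0,0,-50],[-40,14,-20],[-60,21,0],[-60,21,0]], yaw=[0,0,0,0,0], jaw=[0,0,0,100,100])

```text
clock: 7.92
tool_pos: [571.9, 31.9, 141.8]
eef_rot: [2.507, 1.891, 0.001]
wrist_force: [0.7, -0.5, -0.9]
finger_gap: 35.6
```

Call:
move_arm(xyz=[[-60,21,0],[-60,21,0],[-60,21,0],[-60,21,0],[0,0,0]], yaw=[0,0,0,0,0], jaw=[100,100,100,100,100])

```text
clock: 8.55
tool_pos: [584.8, -223.2, 140.5]
eef_rot: [2.517, 1.879, -0.003]
wrist_force: [-0.3, 1.4, -0.3]
finger_gap: 85.5
```

Call:
move_arm(xyz=[[0,0,0],[0,0,0],[0,0,0],[0,0,0]], yaw=[-9.2,-9.2,-9.1,0], jaw=[100,100,100,100])

```text
clock: 9.05
tool_pos: [586.2, -215.1, 141.2]
eef_rot: [-1.987, -2.433, -0.001]
wrist_force: [0.9, -0.2, -0.3]
finger_gap: 85.6
```

```bash
python3 - <<'E'
from h import *
s=st();T=tool(s)
P=s["tool_pos"];M=T[:3,:3];print("to cover in tool",M.T@(np.array([585.3,-228.4,P[2]])-P))
p,d=optics.snapshot("top");cv2.imwrite("pics/top3.png",p);X=cloud("top",d)
h=cv2.cvtColor(p,cv2.COLOR_BGR2HSV);H,S=h[...,0],h[...,1]
D=X[...,:2]-C; a=D@xc;b=D@yc
red=((H<8)|(H>172))&(S>130)&(d>0)&(abs(a)<25)&(abs(b)<75)
for lo in range(-70,70,20):
    m=red&(b>lo)&(b<lo+20)
    if m.any():print(lo,a[m].mean().round(1),X[m][:,2].mean().round(1))
p,d=optics.snapshot("wrist");cv2.imwrite("pics/wrist3.png",p);X=cloud("wrist",d,T)
h=cv2.cvtColor(p,cv2.COLOR_BGR2HSV);H,S,V=h[...,0],h[...,1],h[...,2]
m=(H>105)&(H<125)&(S>130)&(d>0)&(X[...,2]<15)&(X[...,0]<680)
print("blue",m.sum(),cv2.minAreaRect(X[m][:,:2].astype(np.float32)))
w=(S<60)&(V>120)&(X[...,2]>37)&(X[...,2]<47)&(np.linalg.norm(X[...,:2]-[585,-228],axis=-1)<60)
print("rib",w.sum(),cv2.minAreaRect(X[w][:,:2].astype(np.float32)),np.median(X[w],0))
E
```

```text
t9.05 carr x 137.5 y -367.8 z 141.2 tool x dir 101.5 tilt 0.001 F [ 0.9 -0.2 -0.3] gap 85.6 q [ 0.78  0.42 -0.64  1.61  0.26  1.2   0.29]
to cover in tool [-1.28883284e+01 -3.54549992e+00 -8.49651178e-03]
-70 -0.7 33.5
-50 -0.5 33.1
-30 -0.5 32.8
-10 -0.6 33.2
10 -0.2 32.8
30 -0.2 33.4
50 0.2 33.0
blue 13280 ((585.4501953125, -227.91859436035156), (89.39029693603516, 138.4835662841797), 11.531472206115723)
rib 2138 ((585.6616821289062, -228.0047607421875), (17.741044998168945, 69.18317413330078), 11.765437126159668) [ 585.32852228 -225.53249102   42.07563166]
```

View pics/wrist3.png

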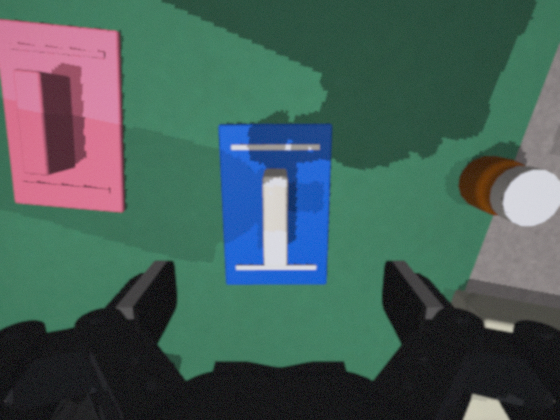

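View pics/top3.png

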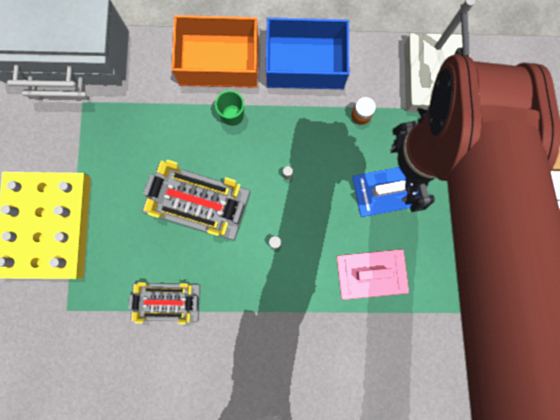

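The bar's top face reads 33 mm along its whole length, so it is closed. The wrist view shows the rib at (275,220) between the open fingers. I go down onto it.

Call:
move_arm(xyz=[[-12.5,-3.3,0],[0,0,40],[0,0,40],[0,0,30],[0,0,10]], yaw=[0,0,0,0,0], jaw=[100,100,100,100,100])

```text
clock: 9.78
tool_pos: [584.1, -229.5, 19.3]
eef_rot: [-1.988, -2.429, 0.002]
wrist_force: [0.3, 0.1, -0.2]
finger_gap: 85.5
```

Call:
move_arm(xyz=[[0,0,9],[0,0,0],[0,0,0],[0,0,0],[0,0,0]], yaw=[0,0,0,0,0], jaw=[100,100,40,0,0])

```text
clock: 10.4
tool_pos: [585.7, -229.0, 12.8]
eef_rot: [1.987, 2.432, 0.0]
wrist_force: [-0.4, -0.1, 0.2]
finger_gap: 32.4
```

```bash
python3 -c "from h import *;s=st();print(s['tool_pos'])"
```

```text
t10.40 carr x 140.9 y -381.4 z 12.8 tool x dir 101.5 tilt 0.001 F [-0.4 -0.1  0.2] gap 32.4 q [ 0.75  0.56 -0.58  1.71  0.36  0.98  0.24]
[ 585.67939587 -229.02589942   12.78520744]
```

Call:
move_arm(xyz=[[0,0,0],[0,0,0],[0,0,0],[0,0,0]], yaw=[0,0,0,0], jaw=[0,0,0,0])

```text
clock: 10.9
tool_pos: [585.8, -229.0, 12.7]
eef_rot: [1.987, 2.433, 0.0]
wrist_force: [-0.3, -0.3, 5.1]
finger_gap: 17.1
```

Call:
move_arm(xyz=[[0,0,-20],[0,0,-40],[0,0,-40],[0,0,-20],[0,0,0]], yaw=[0,0,0,0,0], jaw=[0,0,0,0,0])

```text
clock: 11.52
tool_pos: [586.1, -229.2, 133.7]
eef_rot: [1.986, 2.431, 0.001]
wrist_force: [0.1, -1.0, -0.5]
finger_gap: 17.0
```

Call:
move_arm(xyz=[[0,0,0],[0,0,0],[0,0,0],[0,0,0]], yaw=[9.2,9.2,9.1,0], jaw=[0,0,0,0])

```text
clock: 12.02
tool_pos: [584.5, -228.7, 130.4]
eef_rot: [-2.506, -1.891, 0.003]
wrist_force: [-0.1, 0.2, -0.9]
finger_gap: 17.2
```

```bash
python3 - <<'E'
from h import *
s=st();T=tool(s)
p,d=optics.snapshot("wrist");cv2.imwrite("pics/wrist4.png",p);X=cloud("wrist",d)if 0 else cloud("wrist",d,np.eye(4))
h=cv2.cvtColor(p,cv2.COLOR_BGR2HSV);H,S,V=h[...,0],h[...,1],h[...,2]
m=(H>105)&(H<125)&(S>120)&(d>0)&(X[...,2]<40)
q=X[m];print(len(q));r=cv2.minAreaRect(q[:,:2].astype(np.float32));print(r)
A_=np.c_[q[:,:2],np.ones(len(q))];print(np.linalg.lstsq(A_,q[:,2],rcond=None)[0])
E
```

```text
t12.03 carr x 139.6 y -381.4 z 130.4 tool x dir 74.1 tilt 0.003 F [-0.1  0.2 -0.9] gap 17.2 q [ 0.73  0.41 -0.54  1.62  0.23  1.18 -0.14]
28460
((6.181892395019531, -3.9974212646484375), (128.16839599609375, 104.47864532470703), 0.06332986056804657)
[ 2.63258701e-02 -1.49322153e-03  5.17045415e+00]
```

View pics/wrist4.png

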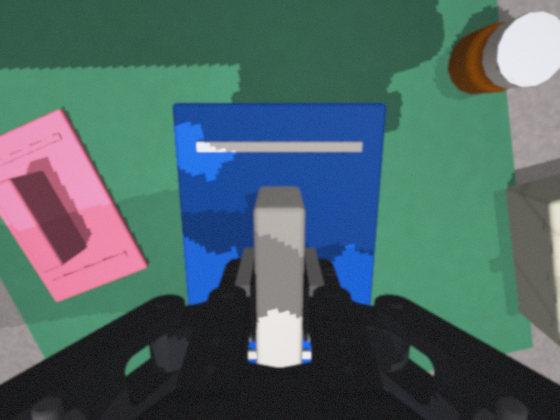

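The cover is held level with the rib in the pads (gap 17 mm), front edge at tool x≈70. I carry it to above the carrier.

Call:
move_arm(xyz=[[54,-20,0],[54,-20,0],[54,-20,0],[54,-20,0],[54,-20,0]], yaw=[0,0,0,0,0], jaw=[0,0,0,0,0])

```text
clock: 12.7
tool_pos: [563.0, 59.7, 131.8]
eef_rot: [-2.505, -1.895, 0.001]
wrist_force: [1.0, 0.7, -2.0]
finger_gap: 16.9
```

Call:
move_arm(xyz=[[54,-20,0],[54,-20,0],[0,0,0],[0,0,0]], yaw=[0,0,0,0], jaw=[0,0,0,0])

```text
clock: 13.2
tool_pos: [554.7, 172.5, 131.6]
eef_rot: [-2.506, -1.894, 0.002]
wrist_force: [0.0, -0.6, -1.2]
finger_gap: 17.2
```

```bash
python3 - <<'E'
from h import *
s=st();T=tool(s)
for n in("wrist","top","scene"):
    p,d=optics.snapshot(n);cv2.imwrite(f"pics/{n}5.png",p)
    X=cloud(n,d,T if n=="wrist" else None)
    D=X[...,:2]-C; a=D@xc;b=D@yc;z=X[...,2]
    h=cv2.cvtColor(p,cv2.COLOR_BGR2HSV);H,S,V=h[...,0],h[...,1],h[...,2]
    m=(H>105)&(H<125)&(S>120)&(d>0)&(z>95)&(z<145)&(abs(a)<70)&(abs(b)<90)
    print(n,m.sum())
    if m.sum()>50:
        print("a %.1f %.1f b %.1f %.1f"%(a[m].min(),a[m].max(),b[m].min(),b[m].max()),np.linalg.lstsq(np.c_[a[m],b[m],np.ones(m.sum())],z[m],rcond=None)[0])
        f=m&(b>35)&(b<60)
        if f.sum()>30:
            print(" front a",np.percentile(a[f],[0.5,99.5]))
            for lo in range(25,70,10):
                f=m&(b>lo)&(b<lo+10)
                if f.sum()>20: print(lo,np.percentile(a[f],[1,99]).round(1),z[f].mean().round(1))
E
```

```text
t13.20 carr x 0.4 y -3.9 z 131.6 tool x dir 74.2 tilt 0.001 F [ 0.  -0.6 -1.2] gap 17.2 q [ 0.22  0.36 -0.72  1.73  0.26  1.15 -0.85]
wrist 28199
a -44.5 45.1 b -61.2 66.4 [-7.70911606e-06 -3.83438294e-03  1.25152791e+02]
 front a [-43.44335166  44.10268296]
25 [-43.   43.8] 125.1
35 [-42.8  43.6] 125.0
45 [-43.3  43.9] 125.0
55 [-42.8  43.8] 125.0
65 [-42.1  43.1] 124.2
top 410
a -7.5 45.2 b -73.2 -18.9 [-2.58883247e-03  5.65494994e-03  1.25909119e+02]
scene 1980
a -44.5 47.8 b -75.2 63.8 [-1.15969479e-02 -2.31512355e-03  1.25178648e+02]
 front a [-42.5933918   46.20231571]
25 [-39.   46.3] 124.9
35 [-42.3  46.1] 125.0
45 [-41.6  45.6] 125.0
55 [-41.6  45.6] 125.0
```

View pics/wrist5.png

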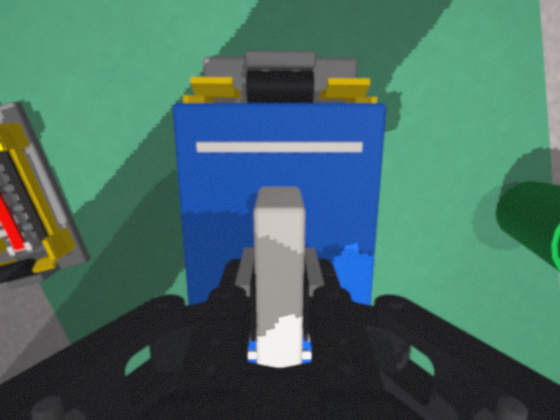

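View pics/scene5.png

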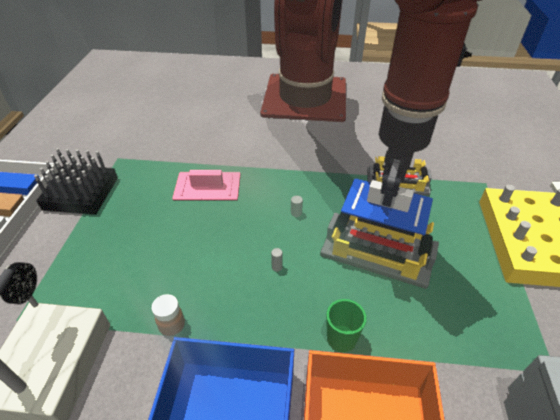

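Call:
move_arm(xyz=[[3.8,-0.3,0],[0,0,20],[0,0,20],[0,0,10],[0,0,0]], yaw=[0,0,0,0,0], jaw=[0,0,0,0,0])

```text
clock: 13.98
tool_pos: [555.0, 176.5, 81.0]
eef_rot: [-2.508, -1.89, 0.003]
wrist_force: [-0.3, 0.1, -0.3]
finger_gap: 17.2
```

```bash
python3 - <<'E'
from h import *
s=st();T=tool(s)
for n in("wrist","scene"):
    p,d=optics.snapshot(n);cv2.imwrite(f"pics/{n}6.png",p if n=="wrist" else p[150:310,290:490].repeat(3,0).repeat(3,1))
    X=cloud(n,d,T if n=="wrist" else None)
    D=X[...,:2]-C; a=D@xc;b=D@yc;z=X[...,2]
    h=cv2.cvtColor(p,cv2.COLOR_BGR2HSV);H,S,V=h[...,0],h[...,1],h[...,2]
    m=(H>105)&(H<125)&(S>120)&(d>0)&(z>60)&(z<95)&(abs(a)<70)&(abs(b)<90)
    print(n,m.sum(),"a",np.percentile(a[m],[.5,99.5]),"b",np.percentile(b[m],[.2,99.8]),z[m].mean())
    y=(H>22)&(H<32)&(S>130)&(d>0)&(z>56)&(z<70)&(abs(a)<70)&(abs(b)<95)
    for sa in(-1,1):
        for sb in (-1,1):
            k=y&(a*sa>0)&(b*sb>0)
            if k.sum()>10: print(sa,sb,k.sum(),"a",a[k].min().round(1),a[k].max().round(1),"b",b[k].min().round(1),b[k].max().round(1))
E
```

```text
t13.97 carr x -0.4 y 0.0 z 81.0 tool x dir 74.0 tilt 0.002 F [-0.3  0.1 -0.3] gap 17.2 q [ 0.19  0.42 -0.7   1.77  0.3   1.07 -0.9 ]
wrist 28204 a [-44.27376371  43.46415736] b [-48.60931116  70.2689219 ] 74.38656424400268
-1 1 1666 a -56.8 -26.8 b 49.8 82.1
1 1 1759 a 28.7 58.7 b 49.1 81.1
scene 1855 a [-43.01835518  45.23193586] b [-69.70746135  71.85307049] 75.10819700653529
-1 -1 36 a -52.2 -26.5 b -82.7 -75.5
-1 1 37 a -52.0 -27.8 b 73.5 80.6
1 -1 48 a 29.2 56.8 b -83.2 -51.6
1 1 92 a 28.1 58.0 b 48.6 80.8
```

View pics/wrist6.png

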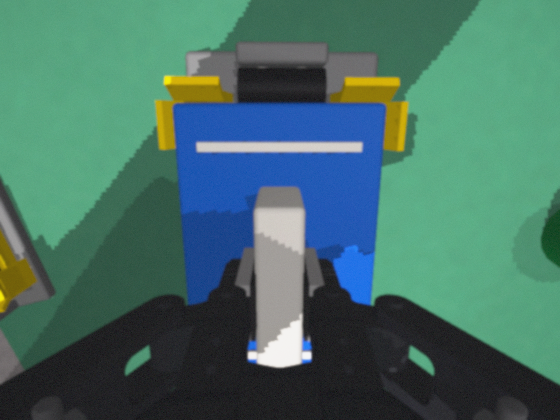

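View pics/scene6.png

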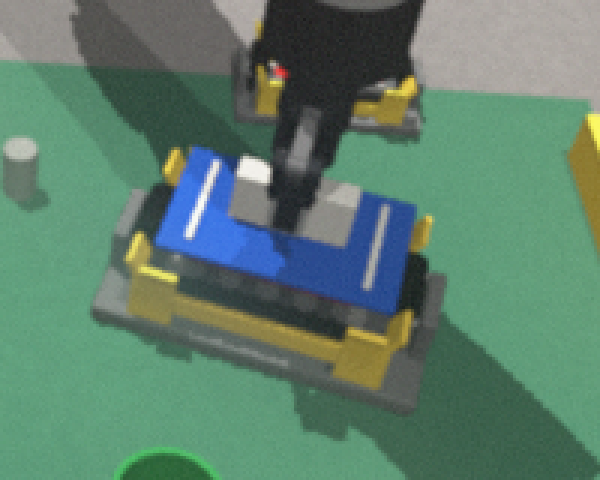

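The cover is over the guides. The offset from the guide edges is about -1.3 in x and +1.5 in y. I correct that and enter the guides.

Call:
move_arm(xyz=[[-1.5,1.2,0],[0,0,4],[0,0,4],[0,0,2],[0,0,0]], yaw=[0,0,0,0,0], jaw=[0,0,0,0,0])

```text
clock: 14.7
tool_pos: [556.3, 175.0, 72.1]
eef_rot: [-2.509, -1.891, 0.001]
wrist_force: [0.4, 0.6, -1.0]
finger_gap: 17.4
```

```bash
python3 -c "from h import *;st()"
```

```text
t14.70 carr x 1.3 y -1.1 z 72.1 tool x dir 74.0 tilt 0.000 F [ 0.4  0.6 -1. ] gap 17.4 q [ 0.19  0.43 -0.7   1.78  0.31  1.05 -0.9 ]
```

Call:
move_arm(xyz=[[0,0,2],[0,0,2],[0,0,0]], yaw=[0,0,0], jaw=[0,0,0])

```text
clock: 15.08
tool_pos: [557.2, 175.6, 69.5]
eef_rot: [2.508, 1.891, 0.003]
wrist_force: [-1.5, 0.1, 8.0]
finger_gap: 16.8
```

Call:
move_arm(xyz=[[0,0,2],[0,0,2],[0,0,0]], yaw=[0,0,0], jaw=[0,0,0])

```text
clock: 15.45
tool_pos: [557.9, 175.2, 65.7]
eef_rot: [2.508, 1.89, 0.004]
wrist_force: [0.8, -1.1, 7.3]
finger_gap: 17.0
```

```bash
python3 -c "from h import *;st()"
```

```text
t15.45 carr x 2.7 y -0.5 z 65.7 tool x dir 74.0 tilt 0.003 F [ 0.8 -1.1  7.3] gap 17.0 q [ 0.19  0.43 -0.7   1.78  0.32  1.04 -0.91]
```

Call:
move_arm(xyz=[[0,0,2],[0,0,2],[0,0,0]], yaw=[0,0,0], jaw=[0,0,0])

```text
clock: 15.82
tool_pos: [557.1, 175.2, 60.9]
eef_rot: [2.509, 1.89, 0.002]
wrist_force: [-0.5, -0.4, 4.6]
finger_gap: 17.2
```

Call:
move_arm(xyz=[[0,0,2],[0,0,2],[0,0,0]], yaw=[0,0,0], jaw=[0,0,0])

```text
clock: 16.2
tool_pos: [556.5, 174.8, 55.8]
eef_rot: [-2.509, -1.891, 0.0]
wrist_force: [2.4, -0.3, -2.4]
finger_gap: 17.2
```

```bash
python3 - <<'E'
from h import *
s=st();T=tool(s)
p,d=optics.snapshot("scene");cv2.imwrite("pics/scene7.png",p[150:310,290:490].repeat(3,0).repeat(3,1))
X=cloud("scene",d)
D=X[...,:2]-C; a=D@xc;b=D@yc;z=X[...,2]
h=cv2.cvtColor(p,cv2.COLOR_BGR2HSV);H,S,V=h[...,0],h[...,1],h[...,2]
m=(H>105)&(H<125)&(S>120)&(d>0)&(z>35)&(z<95)&(abs(a)<70)&(abs(b)<90)
print(m.sum(),"a",np.percentile(a[m],[.5,99.5]),"b",np.percentile(b[m],[.2,99.8]),np.linalg.lstsq(np.c_[a[m],b[m],np.ones(m.sum())],z[m],rcond=None)[0])
E
```

```text
t16.20 carr x 1.5 y -1.3 z 55.8 tool x dir 74.0 tilt 0.000 F [ 2.4 -0.3 -2.4] gap 17.2 q [ 0.18  0.45 -0.69  1.79  0.33  1.02 -0.91]
1712 a [-40.68166526  46.55385344] b [-71.62041873  68.40539225] [-8.66938043e-03 -1.51402256e-03  4.92613706e+01]
```

View pics/scene7.png

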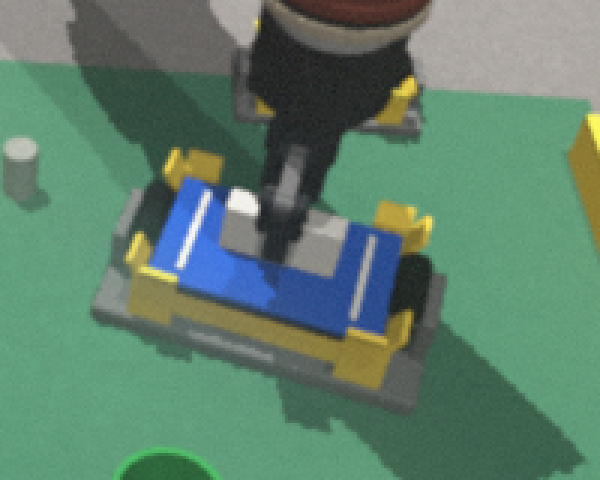

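The cover is seated between the guides, underside at about 43 mm, and the noses are now pulling it in. I press on to the seal.

Call:
move_arm(xyz=[[0,0,2],[0,0,2],[0,0,1],[0,0,0],[0,0,0]], yaw=[0,0,0,0,0], jaw=[0,0,0,0,0])

```text
clock: 16.88
tool_pos: [555.9, 175.1, 50.9]
eef_rot: [-2.508, -1.891, 0.001]
wrist_force: [-0.3, 1.6, -7.4]
finger_gap: 17.0
```

```bash
python3 -c "from h import *;st()"
```

```text
t16.88 carr x 0.8 y -1.1 z 50.9 tool x dir 74.0 tilt 0.001 F [-0.3  1.6 -7.4] gap 17.0 q [ 0.18  0.45 -0.69  1.79  0.33  1.02 -0.91]
```

Call:
move_arm(xyz=[[0,0,1],[0,0,1],[0,0,0],[0,0,0]], yaw=[0,0,0,0], jaw=[0,0,0,0])

```text
clock: 17.38
tool_pos: [556.9, 174.9, 49.7]
eef_rot: [2.509, 1.89, 0.001]
wrist_force: [-0.8, 0.0, 2.5]
finger_gap: 17.1
```

Call:
move_arm(xyz=[[0,0,1],[0,0,0],[0,0,0]], yaw=[0,0,0], jaw=[0,0,0])

```text
clock: 17.75
tool_pos: [556.9, 175.0, 48.6]
eef_rot: [2.509, 1.89, 0.001]
wrist_force: [-0.0, -0.5, 5.6]
finger_gap: 17.3
```

```bash
python3 -c "from h import *;st()"
```

```text
t17.75 carr x 1.8 y -1.0 z 48.6 tool x dir 74.0 tilt 0.001 F [-0.  -0.5  5.6] gap 17.3 q [ 0.18  0.45 -0.69  1.8   0.34  1.01 -0.92]
```

Call:
move_arm(xyz=[[0,0,1],[0,0,0.5],[0,0,0],[0,0,0]], yaw=[0,0,0,0], jaw=[0,0,0,0])

```text
clock: 18.25
tool_pos: [556.9, 174.9, 47.4]
eef_rot: [2.509, 1.89, 0.001]
wrist_force: [-1.6, -1.3, 7.9]
finger_gap: 16.9
```

```bash
python3 - <<'E'
from h import *
s=st();T=tool(s)
for n in("wrist","scene"):
    p,d=optics.snapshot(n);cv2.imwrite(f"pics/{n}8.png",p if n=="wrist" else p[150:310,290:490].repeat(3,0).repeat(3,1))
    X=cloud(n,d,T if n=="wrist" else None)
    D=X[...,:2]-C; a=D@xc;b=D@yc;z=X[...,2]
    h=cv2.cvtColor(p,cv2.COLOR_BGR2HSV);H,S,V=h[...,0],h[...,1],h[...,2]
    m=(H>105)&(H<125)&(S>120)&(d>0)&(z>30)&(z<55)&(abs(a)<60)&(abs(b)<80)
    print(n,m.sum(),"a",np.percentile(a[m],[.5,99.5]),"b",np.percentile(b[m],[.2,99.8]),np.linalg.lstsq(np.c_[a[m],b[m],np.ones(m.sum())],z[m],rcond=None)[0])
st()
E
```

```text
t18.25 carr x 1.8 y -1.0 z 47.4 tool x dir 74.0 tilt 0.001 F [-1.6 -1.3  7.9] gap 16.9 q [ 0.18  0.46 -0.69  1.8   0.34  1.01 -0.92]
wrist 27725 a [-42.08611788  45.92987913] b [-49.65203067  69.21525416] [7.45812154e-04 3.05814699e-03 4.08047162e+01]
scene 1559 a [-40.92420924  46.57174983] b [-70.23579684  67.60158973] [-3.25804811e-03  1.65643816e-04  4.08842763e+01]
t18.35 carr x 1.8 y -1.0 z 47.4 tool x dir 74.0 tilt 0.001 F [-1.6 -1.9  7.6] gap 17.0 q [ 0.18  0.46 -0.69  1.8   0.34  1.01 -0.92]
```

View pics/scene8.png

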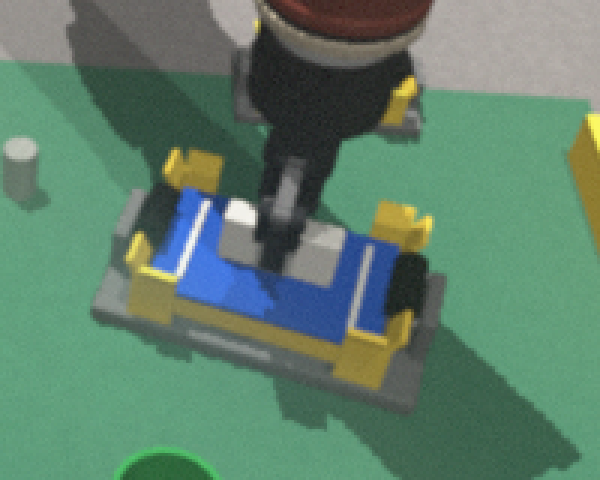

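View pics/wrist8.png

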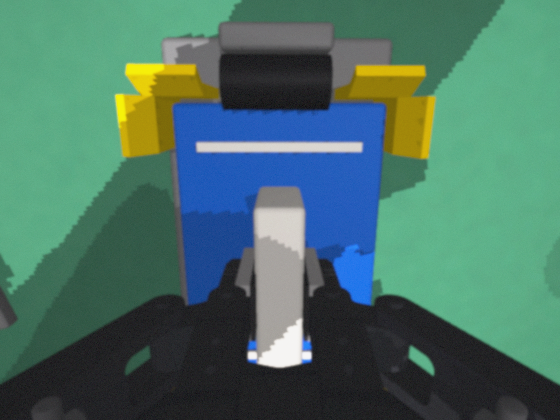

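The cover lies flat under both noses. Its underside is at about 34.8 mm, 3.2 mm into the seal (about 10 N), and it is level. I hand in while pressing.

```bash
python3 -c "
from workcell import order
from h import *
print(order.sign_off());st()"
```

```text
the job is handed in; nothing more can be done
None
the job is handed in; nothing more can be done
```

The job is handed in at about 18.4 s on the clock. The red bar is closed and the blue cover is snapped under both catches. The gripper is still holding the cover and pressing it down.

**Bar:** I swept it down with the shut fingers until it hit its hard stop at 13 N. The top camera then read its top face at about 33 mm along the whole length, which is level. The cover went on only after that check.

**Cover:** I carried it by its rib, lined it up to the guides and pressed it past the noses. The strongest upward force I read was 8 N, less than the 12 N stated. The noses then drew it home with about 7 N.

**Last checks:**

| Check | Reading |
|---|---|
| Underside height | about 34.8 mm, or 3.2 mm into the seal (about 10 N by its stated stiffness) |
| Level | within about 0.003 rad |
| Offset from carrier middle | x about +2 mm, y about -1 mm (limit 6 mm) |
| Finger opening | 17 mm on the rib |
| Wrist push | about 8 N |

- **Disagreement:** the wrist push is lower than the force on the seal. That fits, because the catches' pull and the cover's weight also press on the seal.
- **Not checked:** the bar is hidden under the cover, so I could not look at it again after the cover went on. I did not re-measure the pins, jar and cup at the end, but the arm met no unexpected force on the way.

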